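# Present the vial carrier over the opened sample cooler

### The arm

A 6-joint arm with a two-finger parallel gripper is mounted at the origin on the work surface. World frame = base frame: x ahead of the robot, y to its left, z up, the work surface at z = 0. Lengths are in mm, angles in rad, forces in N, time in s.
With the tool pointing down it reaches from about 275 to 750 mm from the base axis. Payload 10.2 kg.
Tool frame: the origin (TCP) lies midway between the tips of the shut fingers; the grasp point (between the pads) lies 19 mm behind it (ctrl.grip_depth is the distance from the TCP to the grasp point, in mm); y points along the fingers, x is the direction in which the jaws open and shut, and the axes are right-handed (so a half turn about y gives the same grasp; the last joint's range is limited). The gripper opens to 85 mm and grips with 20 to 120 N. Pads are 22 mm wide; open, the fingers measure 114 mm over their backs; the gripper's body (76 mm by 85 mm) begins 54 mm behind the grasp point. The pads swing forward as they close: fully open they stand 13 mm farther back than shut.
Start: joints at [-1.556, 0.313, 1.498, -0, 1.331, -0.223], TCP at [123.658, -510.235, 231.294] pointing down, gripper open.
Joint ranges: [-2.94, 2.94], [-0.97, 2.17], [0.19, 2.56], [-1.23, 4.37], [0.02, 3.11], [-2.88, 2.88]. Speed limits (rad/s): [2.39, 2.39, 3.01, 3.14, 3.14, 3.14].

### API

Orientations are given as a unit quaternion [w, x, y, z].
In Python, from rig import ctrl gives the robot as it stands. The module is installed in compiled form; this text tells all that it offers.
- The arm moves only by the tool drive_tool, never from a script. Its arguments are lists of equal length, an entry for each row: "gripper": the closure, from 0 (fully open) to 1 (shut); "offset": the shift along the tool's x, y, z in m, a list of three; "turn": the turn about the tool's y in degrees. In form: {"gripper": [gripper, ...], "offset": [[tx, ty, tz], ...], "turn": [turn, ...]}. A call has 1 to 20 rows; each row shifts and turns the commanded pose from where the row before left it, along the tool's axes as they then stand; what a row does not reach is not made up. A row lasts 1/12 s, in which the tool goes at most 41.7 mm and 7.16 degrees, less where a joint would pass 70% of its speed; a pose out of reach is approached as far as the arm can. A call is refused whole if a number of a shift passes 0.0417 or a number of a turn 7.16, either way. A call with a gripper value outside its range is refused whole. The fingers move at their own pace and stop on an object; "force" is the grip in N (left out, the last holds). Time passes only in rows, so rows that do not move let the fingers close. It gives the time, the measured TCP pose, the force and the opening at its end, in the units of the state.
- ctrl.sense(): the state, without advancing time (a new reading comes with each control period).
- ctrl.capture(name): name is "side" or "top" or "wrist"; returns (picture, depth): 400x640x3 uint8, red, green, blue; 400x640 float32, mm along the optical axis (not along the pixel's ray), 0 where there is no reading.
- ctrl.camera_params(name): a dict with "fovy" (degrees; the focal length in pixels is half the picture's height over the tangent of half this angle, whatever the lens; pixels are square), "cx", "cy" (the principal point, pixels), "view" (4x4, takes a point from world to camera coordinates); the wrist camera has in their place "tool_from_camera" (4x4, takes a point from camera to tool coordinates, whose origin is the TCP and whose axes are the tool frame's). Camera axes: x right, y down, z forward; pixel columns grow to the right and rows downward; lengths in mm; the calibration is good to about 2 mm. A picture is of the moment at which its call begins: read the wrist's pose just before it. camera_params takes no time and is no camera call.
- ctrl.finish_job(): hands the job in, once; it reports no verdict.
Trained networks look in the newest picture that a camera, given by its name, has taken for a name from the list of things; names that differ only in an ending like _2 or _b are one class to them, and where a whole thing is asked for, a point or a joint stands for the part that bears it (a point fixed in the world has none). Each returns a list of dicts, best first, with "score" (0 to 1); they miss things now and then, are a little off and sometimes report something else, mostly with a low value. They report only what shows in the picture. A call takes as long as a camera call. They do not tell look-alikes from the thing itself.
- ctrl.boxes_of(camera, query): "centre" ([x, y, z] in mm, in the coordinates of the camera as it stood for that picture, good to about 4 mm: the middle of the surface that is visible of it).
- ctrl.regions_of(camera, query): "mask" (400x640 bool, what is visible of it).
- ctrl.pinpoint(camera, query): "centre" ([x, y, z] in mm, in the coordinates of the camera as it stood for that picture, good to about 4 mm: a listed point, or the origin of a listed thing).
The state is a dict: "time_s": time; "joints": joint angles; "dq": joint speeds; "tau": joint torques, N m; "eef_pos": TCP position; "ee_rot": TCP orientation; "force": force on the tool from outside, world axes, zero at the start; "wrist_torque": the same for the moment, N m; "grip_width": opening from 0.0 (shut) to 1.0 (fully open).
Only numpy, scipy, OpenCV 4.12 (cv2) and the standard library are available. Lean on these libraries where they do the work, as an engineer would, in place of code of your own. Each camera call takes 0.05 s, during which the arm holds its last target.

### The job

Fold the blue lid of the sample cooler up until it stands upright, then take the vial carrier by its orange handle, carry it over the row of solvent bottles and stop with it hovering about 10 mm above the cooler's yellow-framed bay, level, centred and squared up with the bay (either way round), so that its place can be checked before loading. Finish while still holding it there in the gripper: it touches neither cooler nor lid, and is not lowered in, put down or let go. Leave the bottles standing where they are.

Things in the scene. Friction and masses are not known exactly. Their poses are not given: they have to be found in the camera images.
- cooler: white chilled block fixed to the bench, 160 (x) x 140 (y) x 70 mm high, small dark display on its -x side (the side towards the robot at yaw 0). Origin: centre of its underside, on the bench; z up. Its lid is hinged along the top of its +x side.
- bay (a point): centre of the mouth of the rectangular bay in the cooler's flat top, level with that top (70 mm above the bench); yellow frame round it. The bay is 84 mm along x by 62 mm along y and 30 mm deep; its axes are those of the cooler. It lies 12 mm from the cooler's centre towards -x, 92 mm from the hinge.
- lid (a joint): angle of the blue lid: 0 shut (lying flat on the cooler), 1.571 upright, 2.2 its stop. It starts part-open, 0.45 to 0.85. A stiff hinge: it stays wherever it is left; about 3 N at the free edge, square to the lid, moves it.
- lid_hinge (a point): middle of the hinge line, at the +x edge of the cooler 80 mm from its centre, 71 mm above the bench. The hinge line runs along the cooler's y; the lid extends 160 mm from it, 140 mm wide, 6 mm thick, plain flat plate.
- lid_edge (a point): middle of the lid's free edge on its underside, 160 mm from the hinge line. At lid angle a it is 160*cos(a) mm from the hinge towards the cooler's -x and 160*sin(a) mm above it. The robot can push it up from the underside (the cooler's -x side).
- carrier_centre (a point): centre of the loose 0.17-0.35 kg vial carrier, half-way up its 100 mm height. Aluminium block 76 (x) x 54 (y) x 34 mm high, eight capped vials (tops 50 mm above the underside) and a central upright orange handle plate, 44 mm along x, 10 mm thick along y, up to 100 mm: grip it across its thickness 75 to 95 mm above the underside. Starts upright on the bench, across the bottles from the cooler.
- bottle_tray: low grey tray fixed to the bench between carrier and cooler, 270 (x) x 76 (y) x 20 mm high, holding the row of three bottles along its x. Origin: centre of its underside; x along the row.
- bottle_a_centre (a point): centre, half-way up, of a loose solvent bottle with a blue cap, 56 mm diameter, 105 mm high, standing in the tray (floor 4 mm up, so its top is about 109 mm above the bench). Not to be disturbed.
- bottle_b_centre (a point): centre, half-way up, of a loose solvent bottle with a blue cap, 56 mm diameter, 105 mm high, standing in the tray (floor 4 mm up, so its top is about 109 mm above the bench). Not to be disturbed.
- bottle_c_centre (a point): centre, half-way up, of a loose solvent bottle with a blue cap, 56 mm diameter, 105 mm high, standing in the tray (floor 4 mm up, so its top is about 109 mm above the bench). Not to be disturbed.
Mind the look-alikes: they are no part of the job. What is meant by the cooler is not brown, and is the smaller of those in its own colour. Leave any pink look-alike of the part that bears carrier_centre alone.

How it is judged (in metres and radians):
On the way, in this order (a step that is already met when the one before it is completed fails the run):
1. the lid stands upright, within about 10 degrees (value of joint lid between 1.39 and 1.75 rad), for 0.2 s.
2. the carrier passes above the row of bottles (y of carrier_centre in the frame of bottle_tray between -0.06 and 0.06 m and x of carrier_centre in the frame of bottle_tray between -0.15 and 0.15 m and height (world z) of carrier_centre above 0.15 m), for 0.03 s.
At the end, for the whole second after the job is handed in: The lid is upright (1.39 to 1.75 rad); the carrier is held still by the fingers with its underside 3 to 20 mm above the cooler's top, centred on the bay within 8 mm, its long side along the bay's within 0.1 rad, level within 0.1 rad, and touches neither cooler, lid nor bottles (all of step 1 and horizontal distance between carrier_centre and bay below 0.008 m and z of carrier_centre in the frame of bay between 0.053 and 0.07 m and angle between the x axis of carrier_centre and the x axis of bay, either way round below 0.1 rad and angle between carrier_centre's own z axis and vertical below 0.1 rad and contact force between carrier and cooler below 0.1 N and contact force between carrier and the fingers above 1 N and contact force between carrier and bottle_a below 0.1 N and contact force between carrier and bottle_b below 0.1 N and contact force between carrier and bottle_c below 0.1 N and linear speed of carrier below 0.03 m/s); the arm keeps its last pose, push and grip.
It fails at once if a bottle is shifted by more than 20 mm or tipped (distance of any of bottle_a_centre, bottle_b_centre, bottle_c_centre from where it was at the start of the episode above 0.02 m or angle between any of bottle_a_centre, bottle_b_centre, bottle_c_centre's own z axis and vertical above 0.25 rad).
It also fails if it takes over 64 s, if anything falls off the work surface, if the arm or the gripper's body presses on something with over 40 N, if the wrist force passes 120 N, or if a joint passes its speed limit or range.

## Working session

There is one attempt and no reset: what is moved stays moved. The work goes in short steps, Python scripts to look and compute and a tool call to move; the robot and the scene stay as the last step left them, time stands still between calls to the robot, and variables do not carry over. Pictures are saved under pics/ and viewed, and the job is handed in when it is done.

Besides the shell and the picture viewer there is one more tool, called after "Call:" in YAML: its name, and indented under it one key for each argument. drive_tool: Moves the arm, as the interface text tells. Its arguments: {"type":"object","properties":{"gripper":{"type":"array","items":{"type":"number"}},"offset":{"type":"array","items":{"type":"array","items":{"type":"number"}}},"turn":{"type":"array","items":{"type":"number"}},"force":{"type":"number"}},"required":["gripper","offset","turn"]}

```bash
mkdir -p pics; ls; cat > h.py <<'E'
import numpy as np, cv2
from rig import ctrl
from scipy.spatial.transform import Rotation as R
def save(n,img): cv2.imwrite(f'pics/{n}.png',cv2.cvtColor(img,cv2.COLOR_RGB2BGR))
def cam(n):
    p=ctrl.camera_params(n); f=200/np.tan(np.radians(p['fovy'])/2); return p,f
def tool(s):
    q=s['ee_rot']; T=np.eye(4); T[:3,:3]=R.from_quat([q[1],q[2],q[3],q[0]]).as_matrix(); T[:3,3]=s['eef_pos']; return T
def w_from_c(n,s=None):
    p,f=cam(n)
    if 'view' in p: return np.linalg.inv(p['view'])
    return tool(s)@np.array(p['tool_from_camera'])
def tow(M,c): return (M@np.r_[c,1])[:3]
def cloud(n,d,M):
    p,f=cam(n); v,u=np.mgrid[:400,:640]
    P=np.stack([(u-p['cx'])*d/f,(v-p['cy'])*d/f,d],-1)
    return P@M[:3,:3].T+M[:3,3]
E
python3 - <<'E'
from h import *
s=ctrl.sense();print(s)
print(tool(s))
for n in ['top','side','wrist']:
    s=ctrl.sense()
    im,d=ctrl.capture(n);save(n+'0',im);np.save(f'pics/{n}0.npy',d);M=w_from_c(n,s);print(n,ctrl.camera_params(n))
    if n=='wrist':continue
    for q in ['cooler','bay','lid_hinge','lid_edge','carrier_centre','bottle_tray','bottle_a_centre']:
        print(q,[(np.round(tow(M,r['centre'])).tolist(),round(r['score'],2)) for r in ctrl.pinpoint(n,q)])
E
```

```text
pics
{'time_s': 0.0, 'joints': array([-1.55642335e+00,  3.13424965e-01,  1.49845143e+00, -4.95587958e-07,
        1.33102731e+00, -2.23412251e-01]), 'dq': array([-0.0001503 , -0.00061641, -0.00017711,  0.00061316, -0.00102873,
       -0.00145041]), 'tau': array([-6.69110386e-05, -4.12263429e+01, -2.59743762e+01, -1.75970158e-04,
        4.19179763e-03, -2.14295414e-05]), 'eef_pos': array([ 123.64196954, -509.95518792,  230.74249807]), 'ee_rot': array([ 0.55613662, -0.5554165 ,  0.43745573, -0.4368719 ]), 'force': array([0.74224142, 0.80338303, 0.38770962]), 'wrist_torque': array([-0.01557585,  0.00568791,  0.01848028]), 'grip_width': 1.001435068323282}
[[ 2.35550855e-01 -1.93243791e-05  9.71862024e-01  1.23641970e+02]
 [-9.71861184e-01  1.31090601e-03  2.35550677e-01 -5.09955188e+02]
 [-1.27857164e-03 -9.99999141e-01  2.90004418e-04  2.30742498e+02]
 [ 0.00000000e+00  0.00000000e+00  0.00000000e+00  1.00000000e+00]]
top {'fovy': 50.58397560692957, 'cx': 319.1045354368572, 'cy': 199.1881053924153, 'view': array([[-1.75189100e-02, -9.99828263e-01, -6.04418942e-03,
         3.78197384e+
[... 1706 characters left out ...]
496.0, 240.0, 184.0], 0.73)]
carrier_centre [([597.0, -137.0, 53.0], 0.67), ([545.0, -246.0, 50.0], 0.61)]
bottle_tray [([540.0, -10.0, 1.0], 0.8), ([510.0, 231.0, 72.0], 0.73), ([536.0, -2.0, 61.0], 0.37)]
bottle_a_centre [([454.0, -5.0, 56.0], 0.74)]
wrist {'fovy': 62.485596819712946, 'cx': 315.3830934314166, 'cy': 205.64433185637725, 'tool_from_camera': array([[ 9.99999372e-01, -5.09214921e-04,  9.98355731e-04,
         4.00189820e-01],
       [-1.10816418e-03, -3.16300486e-01,  9.48658408e-01,
        -1.40689378e+02],
       [-1.67290613e-04, -9.48658918e-01, -3.16300852e-01,
         8.07277849e+01],
       [ 0.00000000e+00,  0.00000000e+00,  0.00000000e+00,
         1.00000000e+00]])}
```

View pics/top0.png

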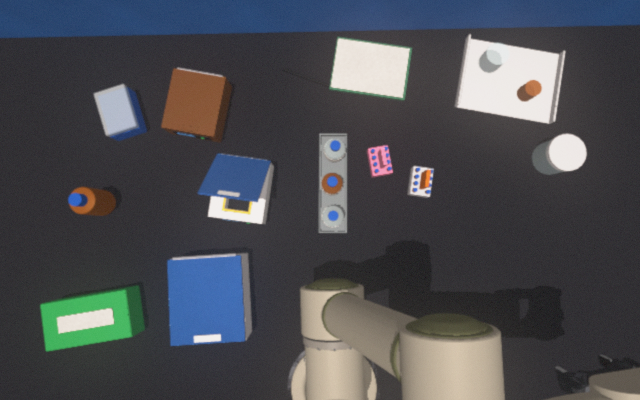

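View pics/side0.png

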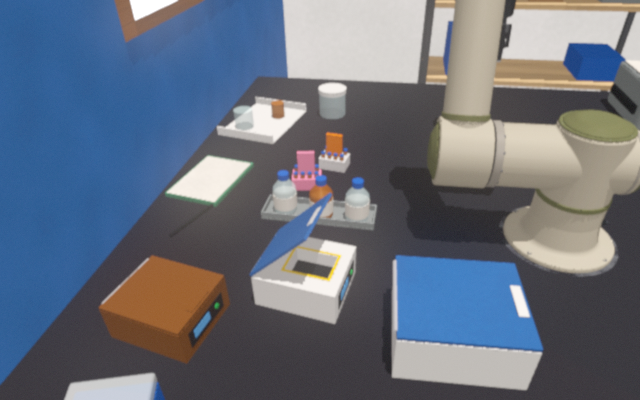

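The small white cooler is at top px (238,190). The look-alikes are the brown one (197,103) and the large white and blue one (210,300). The orange-handled carrier is at (422,181), with the pink one at (380,160). Next I'll take a close crop and measure the poses.

```bash
python3 - <<'E'
from h import *
for n,box in [('top',(180,130,450,240)),('side',(240,120,390,330))]:
    im=cv2.cvtColor(cv2.imread(f'pics/{n}0.png'),cv2.COLOR_BGR2RGB);d=np.load(f'pics/{n}0.npy')
    M=w_from_c(n);W=cloud(n,d,M);hsv=cv2.cvtColor(im,cv2.COLOR_RGB2HSV)
    a,b,c,e=box; k=3 if n=='top' else 2.5
    save(n+'_crop',cv2.resize(im[b:e,a:c],None,fx=k,fy=k,interpolation=cv2.INTER_CUBIC))
    ok=d>0
    # lid plane: blue near cooler
    near=ok&(np.hypot(W[...,0]-540,W[...,1]-232)<130)
    lid=near&(hsv[...,0]>100)&(hsv[...,0]<125)&(hsv[...,1]>140)&(W[...,2]>80)
    P=W[lid];m=np.median(P,0);
    for _ in range(3):
        m=P.mean(0);nn=np.linalg.svd(P-m,full_matrices=0)[2][2];P=P[abs((P-m)@nn)<4]
    nn*=np.sign(nn[2]);print(n,'lid',len(P),m.round(),nn.round(3),'angle',np.arccos(nn[2]),'yaw',np.arctan2(nn[1],nn[0]), 'rect zmin/max',P[:,2].min(),P[:,2].max())
    # cooler top
    top=near&(abs(W[...,2]-70)<7)&(hsv[...,1]<60)&(hsv[...,2]>120)
    P=W[top][:,:2].astype(np.float32);print('cooler top',len(P),cv2.minAreaRect(P),W[top][:,2].mean())
    yel=near&(hsv[...,0]>18)&(hsv[...,0]<35)&(hsv[...,1]>120)&(abs(W[...,2]-70)<10)
    P=W[yel][:,:2].astype(np.float32);print('yellow',len(P),cv2.minAreaRect(P) if len(P)>5 else 0)
    for q,ctr in [('carrier',(543,-245))]:
        nr=ok&(np.hypot(W[...,0]-ctr[0],W[...,1]-ctr[1])<70)&(W[...,2]>12)
        P=W[nr];print('carrier all',cv2.minAreaRect(P[:,:2].astype(np.float32)),P[:,2].max())
        o=nr&(W[...,2]>85)&(hsv[...,0]<22)&(hsv[...,1]>120)
        P=W[o];print('handle',len(P),cv2.minAreaRect(P[:,:2].astype(np.float32)),P[:,2].max(),P.mean(0))
E
```

```text
top lid 1970 [551. 232. 134.] [ 0.705 -0.108  0.701] angle 0.7942813735288525 yaw -0.15266139128672096 rect zmin/max 80.03144232276827 192.05332585009194
cooler top 941 ((525.4088745117188, 233.18858337402344), (140.9198760986328, 164.2200927734375), 81.09526824951172) 70.63510289755394
yellow 69 ((480.661865234375, 241.27407836914062), (71.19783782958984, 30.094423294067383), 80.60641479492188)
carrier all ((539.345947265625, -244.96067810058594), (55.06705856323242, 76.02017211914062), 80.47366333007812) 108.16364116822501
handle 80 ((539.2964477539062, -244.05726623535156), (9.683816909790039, 42.57492446899414), 80.78878784179688) 108.16364116822501 [ 539.27154099 -242.64643643   98.29030503]
side lid 164 [589. 264. 102.] [ 0.7   -0.11   0.705] angle 0.7879547875467995 yaw -0.15538165660738676 rect zmin/max 82.02197952094798 189.14136202669079
cooler top 2619 ((525.1218872070312, 234.92050170898438), (144.11424255371094, 160.9098358154297), 81.26185607910156) 69.85722249845176
yellow 143 ((513.173828125, 236.5547637939453), (72.27085876464844, 94.31118774414062), 81.93547821044922)
carrier all ((541.4326171875, -239.90602111816406), (56.891014099121094, 75.88092041015625), 81.92131805419922) 102.98787158848847
handle 108 ((541.7633666992188, -241.33322143554688), (14.274718284606934, 43.69857406616211), 79.5503921508789) 102.98787158848847 [ 542.0911139  -239.99444311   94.18337776]
```

```bash
python3 - <<'E'
from h import *
p,f=cam('side')
print(p['fovy'])
E
```

```text
48.19721904303509
```

View pics/top_crop.png

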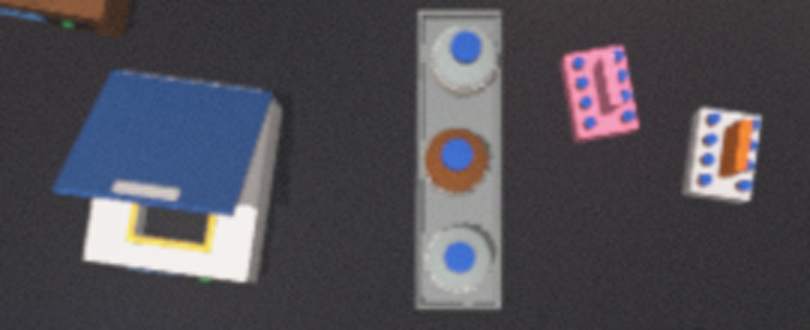

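View pics/side_crop.png

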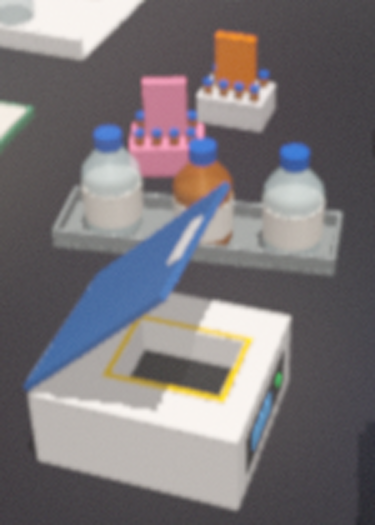

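Call:
drive_tool:
  gripper: [1,1,1,1,1,1,1,1,1,1,1,1]
  offset:
    - [0,0,0]
    - [0,0,0]
    - [0,0,0]
    - [0,0,0]
    - [0,0,0.029]
    - [0,0,0.029]
    - [0,0,0.029]
    - [0,0,0.029]
    - [0,0,0.029]
    - [0,0,0.029]
    - [0,0,0.028]
    - [0,0,0]
  turn: [5.6,5.6,5.6,5.7,0,0,0,0,0,0,0,0]

```text
time_s: 1.85
eef_pos: [327.2, -541.0, 230.6]
ee_rot: [-0.461, 0.46, -0.536, 0.536]
force: [0.8, -0.5, -0.7]
grip_width: -0.0
```

Call:
drive_tool:
  gripper: [1,1,1,1,1,1,1,1,1,1,1,1,1,1,1,1,1,1,1,1]
  offset:
    - [-0.03,0,0]
    - [-0.04,0,0]
    - [-0.04,0,0]
    - [-0.04,0,0]
    - [-0.04,0,0]
    - [-0.04,0,0]
    - [-0.04,0,0]
    - [-0.04,0,0]
    - [-0.04,0,0]
    - [-0.04,0,0]
    - [-0.04,0,0]
    - [-0.04,0,0]
    - [-0.04,0,0]
    - [-0.04,0,0]
    - [-0.04,0,0]
    - [-0.04,0,0]
    - [-0.04,0,0]
    - [-0.04,0,0]
    - [-0.04,0,0]
    - [0,0,0]
  turn: [0,0,0,0,0,0,0,0,0,0,0,0,0,0,0,0,0,0,0,0]

```text
time_s: 3.52
eef_pos: [438.7, 204.6, 231.1]
ee_rot: [0.462, -0.461, 0.536, -0.536]
force: [0.1, -0.6, -0.5]
grip_width: 0.003
```

```bash
cat >> h.py <<'E'
C=np.array([525.3,234.]);U=np.array([.988,-.1535]);V=np.array([.1535,.988])
def loc(p): q=np.array(p)[:2]-C; return (q@U,q@V,p[2])
def st():
    s=ctrl.sense();T=tool(s);print(s['time_s'],'pos',s['eef_pos'].round(1),'local',np.round(loc(s['eef_pos']),1),'yaw',np.degrees(np.arctan2(T[1,2],T[0,2])).round(2),'F',s['force'].round(1),'g',round(s['grip_width'],3),'down',T[:,1].round(3))
    return s
E
python3 - <<'E'
from h import *
s=st();im,d=ctrl.capture('wrist');save('wrist1',im)
im,d=ctrl.capture('side');save('side1',im)
E
```

```text
3.5167 pos [438.7 204.6 231.1] local [-81.1 -42.3 231.1] yaw -8.57 F [ 0.1 -0.6 -0.5] g 0.003 down [ 0.     0.002 -1.     0.   ]
```

View pics/wrist1.png

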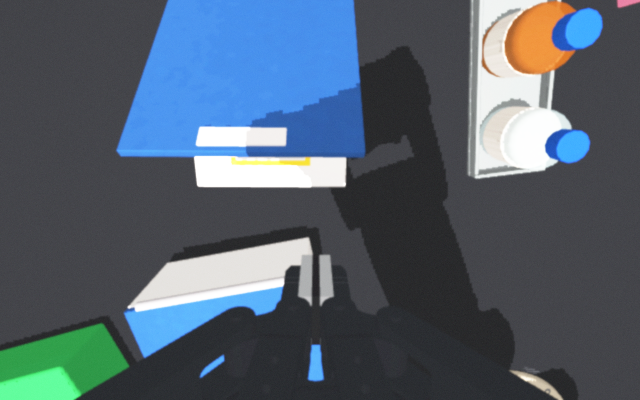

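View pics/side1.png

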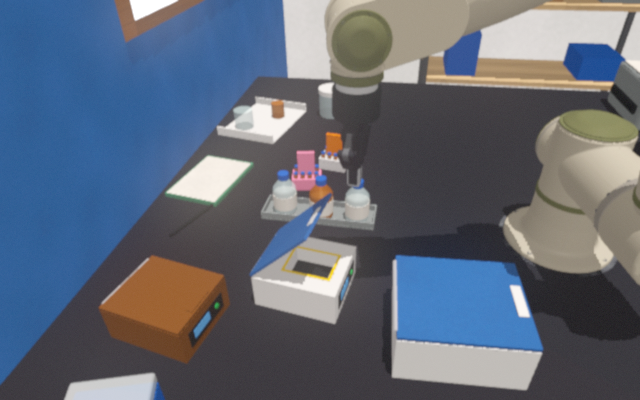

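Call:
drive_tool:
  gripper: [1,1,1,1,1,1,1]
  offset:
    - [-0.02,0,0]
    - [-0.022,0,0]
    - [0,0.02,0]
    - [0,0.02,0]
    - [0,0.02,0]
    - [0,0.002,0]
    - [0,0,0]
  turn: [0.3,0,0,0,0,0,0]

```text
time_s: 4.2
eef_pos: [445.4, 239.8, 169.0]
ee_rot: [0.457, -0.459, 0.539, -0.539]
force: [0.3, 0.3, 0.7]
grip_width: -0.0
```

Call:
drive_tool:
  gripper: [1,1,1,1,1,1,1,1,1,1,1,1,1]
  offset:
    - [0,0,0.01]
    - [0,0,0.01]
    - [0,0,0.01]
    - [0,-0.001,0.01]
    - [0,-0.001,0.01]
    - [0,-0.002,0.01]
    - [0,-0.002,0.01]
    - [0,-0.002,0.01]
    - [0,-0.002,0.01]
    - [0,-0.002,0.01]
    - [0,-0.002,0.01]
    - [0,-0.002,0.01]
    - [0,0,0]
  turn: [0,0,0,0,0,0,0,0,0,0,0,0,0]

```text
time_s: 5.28
eef_pos: [567.8, 221.2, 189.8]
ee_rot: [-0.461, 0.456, -0.537, 0.541]
force: [-2.1, -4.5, 21.0]
grip_width: 0.001
```

```bash
cat >> h.py <<'E'
def lid(n,d,im):
    M=w_from_c(n);W=cloud(n,d,M);hsv=cv2.cvtColor(im,cv2.COLOR_RGB2HSV)
    L=(W.reshape(-1,3)[:,:2]-C);u=(L@U).reshape(400,640);v=(L@V).reshape(400,640)
    m=(d>0)&(hsv[...,0]>100)&(hsv[...,0]<125)&(hsv[...,1]>120)&(W[...,2]>85)&(abs(v)<72)&(abs(u)<160)
    P=W[m]
    print(n,'n',len(P))
    if len(P)<30:return
    for _ in range(4):
        c=P.mean(0);nn=np.linalg.svd(P-c,full_matrices=0)[2][2];P=P[abs((P-c)@nn)<4]
    uu=(P[:,:2]-C)@U
    print('lid',len(P),c.round(),nn.round(3),'angle',np.arctan2(abs(nn[:2]@U),nn[2]*np.sign(nn[:2]@U)),'zmax',P[:,2].max(),'u range',uu.min(),uu.max())
def lidlook(tag):
    for n in ['side','top']:
        im,d=ctrl.capture(n);save(n+tag,im);lid(n,d,im)
E
python3 - <<'E'
from h import *
s=st();lidlook('2')
E
```

```text
5.2833 pos [567.8 221.2 189.8] local [ 44.   -6.2 189.8] yaw -9.23 F [-2.1 -4.5 21. ] g 0.001 down [ 0.009  0.001 -1.     0.   ]
side n 41
lid 41 [593. 285. 219.] [ 0.978 -0.154  0.141] angle 1.4296995272725588 zmax 231.59349970706978 u range 55.03169216586426 76.72437267388884
top n 0
```

View pics/side2.png

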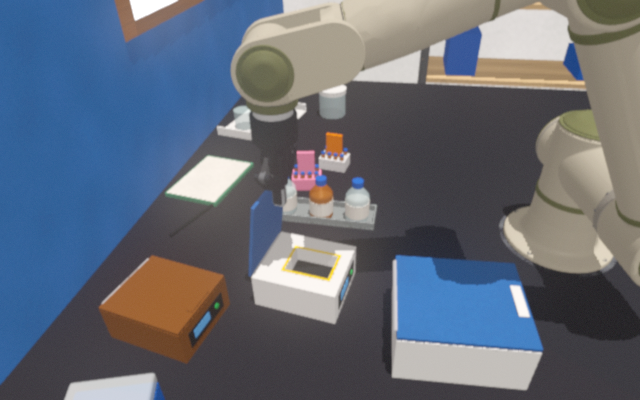

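Call:
drive_tool:
  gripper: [1,1,1,1,1,1,1,1]
  offset:
    - [0,-0.005,-0.002]
    - [0,-0.008,-0.002]
    - [0,-0.008,0]
    - [0,0,0.006]
    - [0,0,0.006]
    - [0,0,0.006]
    - [0,0,0.004]
    - [0,0,0]
  turn: [0,0,0,0,0,0,0,0]

```text
time_s: 6.05
eef_pos: [582.5, 218.8, 205.5]
ee_rot: [0.458, -0.459, 0.539, -0.538]
force: [-0.4, -0.6, -0.1]
grip_width: -0.004
```

```bash
python3 - <<'E'
from h import *
s=st();lidlook('3')
E
```

```text
6.05 pos [582.5 218.8 205.5] local [ 58.9  -6.3 205.5] yaw -9.2 F [-0.4 -0.6 -0.1] g -0.004 down [-0.001 -0.    -1.     0.   ]
side n 24
top n 0
```

Call:
drive_tool:
  gripper: [1,1,1]
  offset:
    - [0,0,0.005]
    - [0,0,0.004]
    - [0,0,0]
  turn: [0,0,0]

```text
time_s: 6.4
eef_pos: [591.3, 217.5, 206.1]
ee_rot: [-0.458, 0.458, -0.538, 0.538]
force: [-0.4, 0.6, 0.4]
grip_width: 0.001
```

```bash
python3 - <<'E'
from h import *
s=st();lidlook('4')
im=cv2.imread('pics/side4.png')[150:310,220:380];cv2.imwrite('pics/side4c.png',cv2.resize(im,None,fx=3.5,fy=3.5))
E
```

```text
6.4 pos [591.3 217.5 206.1] local [ 67.7  -6.2 206.1] yaw -9.19 F [-0.4  0.6  0.4] g 0.001 down [ 0.  0. -1.  0.]
side n 23
top n 2
```

View pics/side4c.png

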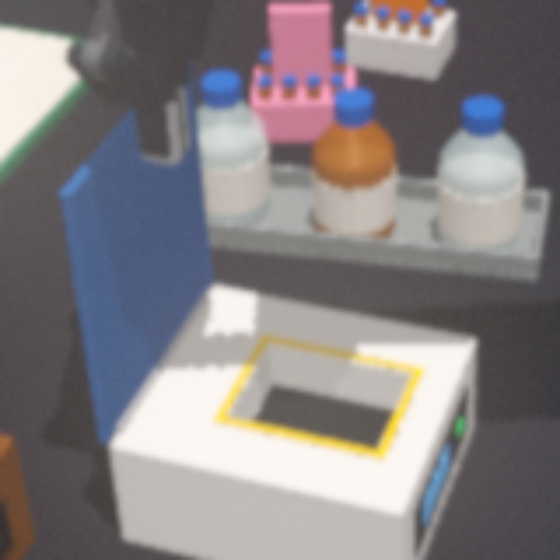

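Call:
drive_tool:
  gripper: [1,1,1,1,1]
  offset:
    - [0,0,-0.02]
    - [0,0,-0.03]
    - [0,0,-0.03]
    - [0,0,-0.02]
    - [0,0,0]
  turn: [0,0,0,0,0]

```text
time_s: 6.92
eef_pos: [489.1, 234.5, 206.9]
ee_rot: [0.459, -0.459, 0.538, -0.538]
force: [0.7, 0.4, 0.4]
grip_width: 0.001
```

```bash
cat >> h.py <<'E'
def lid2(tag):
    for n in ['side','top']:
        im,d=ctrl.capture(n);save(n+tag,im);np.save(f'pics/{n}{tag}.npy',d)
        W=cloud(n,d,w_from_c(n));L=(W.reshape(-1,3)[:,:2]-C);u=(L@U).reshape(400,640);v=(L@V).reshape(400,640)
        m=(d>0)&(u>30)&(u<125)&(abs(v)<66)&(W[...,2]>85)&(W[...,2]<240)&(im[...,2]>1.3*im[...,0])
        uu=u[m];z=W[m][:,2];print(n,len(uu))
        if len(uu)<20: continue
        for lo in range(85,240,20):
            k=(z>=lo)&(z<lo+20)
            if k.sum()>3: print(lo,k.sum(),'u med',np.median(uu[k]).round(1),'min/max',uu[k].min().round(1),uu[k].max().round(1))
        k=np.ones(len(uu),bool)
        for _ in range(5):
            a,b=np.polyfit(z[k],uu[k],1);k=abs(uu-a*z-b)<5
        print('slope',a,'angle',np.pi/2+a if True else 0,'u at hinge',a*71+b)
E
python3 - <<'E'
from h import *
s=st();lid2('5')
E
```

```text
6.9167 pos [489.1 234.5 206.9] local [-35.8  -5.1 206.9] yaw -9.07 F [0.7 0.4 0.4] g 0.001 down [-0.  0. -1.  0.]
side 2410
85 280 u med 79.9 min/max 78.1 81.9
105 274 u med 79.8 min/max 78.2 81.3
125 295 u med 79.9 min/max 78.0 81.4
145 308 u med 80.0 min/max 78.5 81.6
165 320 u med 80.0 min/max 78.4 81.5
185 338 u med 80.1 min/max 78.7 81.5
205 349 u med 80.1 min/max 78.2 81.6
225 246 u med 80.8 min/max 78.6 86.2
slope 0.00617451464625019 angle 1.5769708414411467 u at hinge 79.5336990119214
top 635
85 33 u med 78.2 min/max 77.7 78.9
105 46 u med 78.2 min/max 77.7 78.6
125 65 u med 78.2 min/max 77.6 78.8
145 66 u med 78.3 min/max 77.7 78.8
165 73 u med 78.4 min/max 78.0 78.9
185 80 u med 78.4 min/max 77.8 79.2
205 81 u med 78.5 min/max 77.6 79.2
225 191 u med 80.9 min/max 78.1 86.0
slope 0.020074858075552083 angle 1.5908711848704487 u at hinge 76.81362990403737
```

Call:
drive_tool:
  gripper: [1,1,1,1,0,0,0,0,0,0,0,0,0,0,0,0]
  offset:
    - [0.02,0,0]
    - [0.035,0,0]
    - [0.035,0,0]
    - [0.035,0,0]
    - [0.035,0,0]
    - [0.035,0,0]
    - [0.035,0,0]
    - [0.035,0,0]
    - [0.03,0,0.02]
    - [0.03,0,0.02]
    - [0.03,0,0.02]
    - [0.03,0,0.02]
    - [0.03,0,0.02]
    - [0.03,0,0.015]
    - [0.02,0,0.01]
    - [0,0,0]
  turn: [0,0,0,0,0,0,0,0,0,0,0,0,0,0,0,0]

```text
time_s: 8.35
eef_pos: [541.9, -250.3, 205.2]
ee_rot: [-0.457, 0.457, -0.539, 0.54]
force: [-0.5, 0.1, -1.3]
grip_width: 1.003
```

```bash
python3 - <<'E'
from h import *
s=st();T=tool(s)
im,d=ctrl.capture('wrist');save('wrist6',im);M=w_from_c('wrist',s)
print([(tow(M,r['centre']).round(1),r['score']) for r in ctrl.pinpoint('wrist','carrier_centre')])
W=cloud('wrist',d,M);hsv=cv2.cvtColor(im,cv2.COLOR_RGB2HSV)
nr=(d>0)&(np.hypot(W[...,0]-541,W[...,1]+243)<70)
o=nr&(W[...,2]>93)&(W[...,2]<110)&(hsv[...,0]<22)&(hsv[...,1]>120)
P=W[o];r=cv2.minAreaRect(P[:,:2].astype(np.float32));print('handle',len(P),r,P[:,2].mean())
o=nr&(W[...,2]>26)&(W[...,2]<42)&(hsv[...,1]<70)
P=W[o];print('block',len(P),cv2.minAreaRect(P[:,:2].astype(np.float32)),P[:,2].mean())
E
```

```text
8.35 pos [ 541.9 -250.3  205.2] local [  90.7 -476.   205.2] yaw -9.42 F [-0.5  0.1 -1.3] g 1.003 down [ 0.    -0.001 -1.     0.   ]
[(array([ 595.6, -139.7,   50. ]), 0.97), (array([ 539.5, -246. ,   49. ]), 0.62)]
handle 494 ((539.9411010742188, -245.31654357910156), (8.978080749511719, 44.45480728149414), 80.48368835449219) 97.83737351226564
block 2218 ((540.5540161132812, -245.70204162597656), (54.04290771484375, 75.11245727539062), 80.41212463378906) 31.942092744126043
```

View pics/wrist6.png

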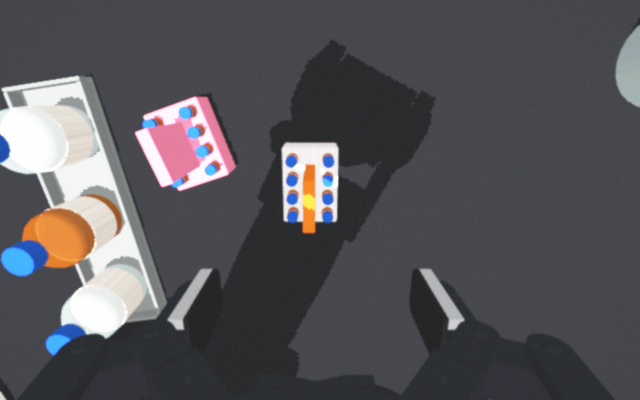

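Call:
drive_tool:
  gripper: [0,0,0,0,0,0,0,1,1,1,1,1,1,1,1,1,1]
  offset:
    - [-0.0045,0,-0.002]
    - [0,0.025,0]
    - [0,0.03,0]
    - [0,0.03,0]
    - [0,0.03,0]
    - [0,0.02,0]
    - [0,0.004,0]
    - [0,0,0]
    - [0,0,0]
    - [0,0,0]
    - [0,0,0]
    - [0,0,0]
    - [0,0,0]
    - [0,0,0]
    - [0,0,0]
    - [0,0,0]
    - [0,0,0]
  turn: [0,0,0,0,0,0,0,0,0,0,0,0,0,0,0,0,0]
  force: 60

```text
time_s: 9.87
eef_pos: [539.9, -240.7, 67.4]
ee_rot: [-0.458, 0.458, -0.538, 0.538]
force: [-1.5, 0.3, 1.1]
grip_width: 0.104
```

```bash
python3 - <<'E'
from h import *
s=st();im,d=ctrl.capture('wrist');save('wrist7',im)
E
```

```text
9.8667 pos [ 539.9 -240.7   67.4] local [  87.3 -466.8   67.4] yaw -9.18 F [-1.5  0.3  1.1] g 0.104 down [-0. -0. -1.  0.]
```

View pics/wrist7.png

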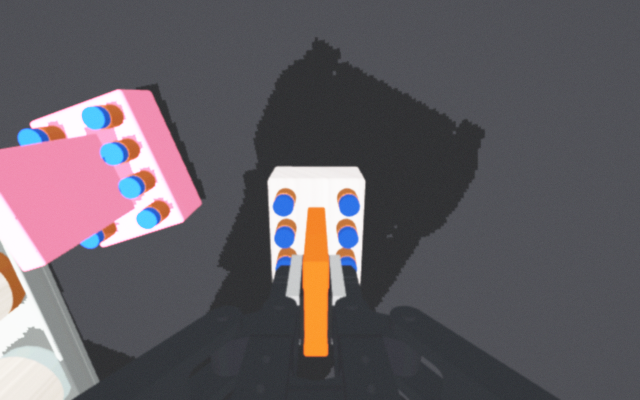

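Call:
drive_tool:
  gripper: [1,1,1,1,1,1,1,1,1]
  offset:
    - [0,-0.005,0]
    - [0,-0.01,0]
    - [0,-0.02,0]
    - [0,-0.025,0]
    - [0,-0.025,0]
    - [0,-0.025,0]
    - [0,-0.02,0]
    - [0,-0.015,0]
    - [0,0,0]
  turn: [0,0,0,0,0,0,0,0,0]

```text
time_s: 10.67
eef_pos: [540.9, -241.1, 216.3]
ee_rot: [-0.459, 0.458, -0.536, 0.541]
force: [1.0, -0.2, -3.0]
grip_width: 0.106
```

```bash
python3 - <<'E'
from h import *
s=st();im,d=ctrl.capture('side');save('side8',im)
E
```

```text
10.6667 pos [ 540.9 -241.1  216.3] local [  88.3 -467.   216.3] yaw -9.17 F [ 1.  -0.2 -3. ] g 0.106 down [ 0.005 -0.004 -1.     0.   ]
```

View pics/side8.png

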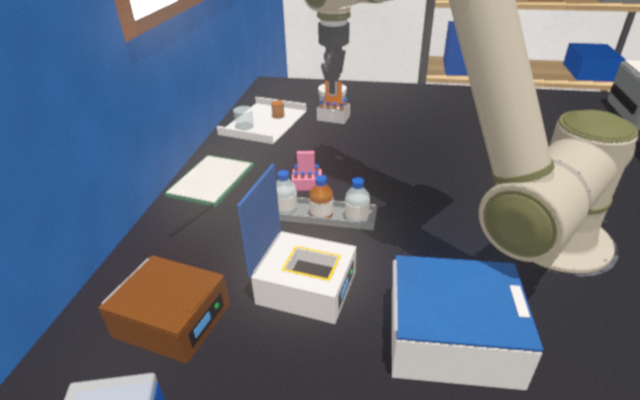

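Lifted. Next I'll carry it over the bottles: u −100, v +467.

Call:
drive_tool:
  gripper: [1,1,1,1,1,1,1,1,1,1,1,1,1,1,1,1,1,1,1,1]
  offset:
    - [-0.01,0,-0.005]
    - [-0.02,0,-0.01]
    - [-0.025,0,-0.013]
    - [-0.025,0,-0.013]
    - [-0.025,0,-0.013]
    - [-0.025,0,-0.013]
    - [-0.025,0,-0.013]
    - [-0.025,0,-0.01]
    - [-0.025,0,-0.01]
    - [-0.025,0,0]
    - [-0.025,0,0]
    - [-0.025,0,0]
    - [-0.025,0,0]
    - [-0.025,0,0]
    - [-0.025,0,0]
    - [-0.025,0,0]
    - [-0.025,0,0]
    - [-0.025,0,0]
    - [-0.02,0,0]
    - [-0.015,0,0]
  turn: [0,0,0,0,0,0,0,0,0,0,0,0,0,0,0,0,0,0,0,0]

```text
time_s: 12.38
eef_pos: [514.0, 236.4, 210.6]
ee_rot: [0.458, -0.46, 0.539, -0.537]
force: [-0.5, 0.2, -3.1]
grip_width: 0.108
```

Call:
drive_tool:
  gripper: [1,1,1,1]
  offset:
    - [-0.01,0,0]
    - [-0.005,0,0]
    - [0,0,0]
    - [0,0,0]
  turn: [0,0,0,0]

```text
time_s: 12.72
eef_pos: [517.4, 248.7, 211.9]
ee_rot: [0.458, -0.459, 0.538, -0.538]
force: [-0.1, -0.8, -3.2]
grip_width: 0.106
```

```bash
cat > look.py <<'E'
import sys
from h import *
tag=sys.argv[1]
s=st();T=tool(s)
im,d=ctrl.capture('side');save('side'+tag,im);M=w_from_c('side')
print([(tow(M,r['centre']).round(1),r['score'],np.round(loc(tow(M,r['centre'])),1)) for r in ctrl.pinpoint('side','carrier_centre')[:3]])
W=cloud('side',d,M);np.save(f'pics/side{tag}.npy',d)
cv2.imwrite(f'pics/side{tag}c.png',cv2.resize(cv2.cvtColor(im[60:320,180:420],cv2.COLOR_RGB2BGR),None,fx=2.3,fy=2.3))
s=ctrl.sense();im,d=ctrl.capture('wrist');save('wrist'+tag,im);np.save(f'pics/wrist{tag}.npy',d);np.save(f'pics/T{tag}.npy',tool(s))
M=w_from_c('wrist',s)
print([(tow(M,r['centre']).round(1),r['score'],np.round(loc(tow(M,r['centre'])),1)) for r in ctrl.pinpoint('wrist','carrier_centre')[:3]])
E
python3 look.py 9
```

```text
12.7167 pos [517.4 248.7 211.9] local [-10.   13.3 211.9] yaw -9.18 F [-0.1 -0.8 -3.2] g 0.106 down [-0.001 -0.001 -1.     0.   ]
[(array([520.1, 247. , 193.5]), 0.58, array([ -7.2,  12. , 193.5])), (array([ 601.4, -137.9,   53.2]), 0.47, array([ 132.2, -355.7,   53.2])), (array([606.1, 221.5, 230.9]), 0.41, array([8.170e+01, 1.000e-01, 2.309e+02]))]
[(array([516.4, 246.7, 194.7]), 0.68, array([-10.7,  11.2, 194.7])), (array([534.5,  -7.8,  56.3]), 0.66, array([  46.2, -237.4,   56.3]))]
```

View pics/side9c.png

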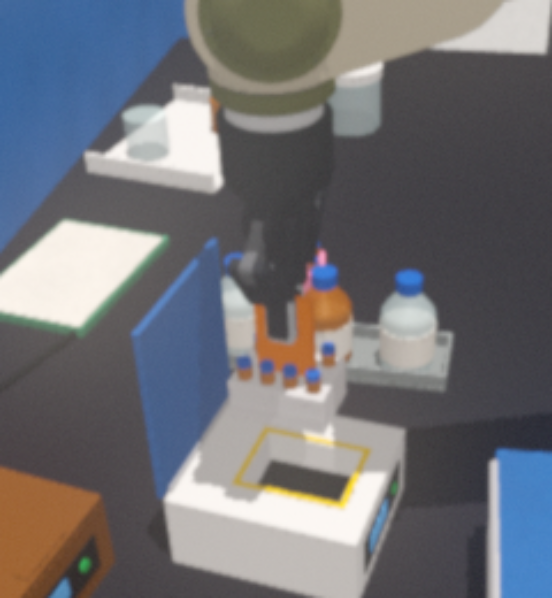

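View pics/wrist9.png

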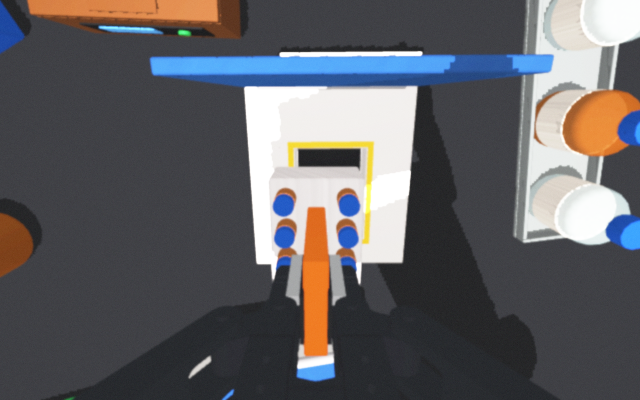

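```bash
cat > meas.py <<'E'
import sys
from h import *
tag=sys.argv[1];zb=float(sys.argv[2]) # expected underside z
p,f=cam('wrist')
T=np.load(f'pics/T{tag}.npy');M=T@np.array(p['tool_from_camera'])
im=cv2.cvtColor(cv2.imread(f'pics/wrist{tag}.png'),cv2.COLOR_BGR2RGB);d=np.load(f'pics/wrist{tag}.npy')
W=cloud('wrist',d,M);hsv=cv2.cvtColor(im,cv2.COLOR_RGB2HSV)
L=W.reshape(-1,3)[:,:2]-C;u=(L@U).reshape(400,640);v=(L@V).reshape(400,640);z=W[...,2]
print('cooler top z',np.median(z[(abs(z-70)<8)&(hsv[...,1]<50)&(hsv[...,2]>150)&(abs(v)<68)&(u<75)]))
t=(abs(z-70)<8)&(abs(u)<100)&(abs(v)<90)&(hsv[...,2]>80)
print('cooler v edges',np.percentile(v[t&(u>30)&(u<70)],[1,99]).round(1))
y=(abs(z-70)<8)&(hsv[...,0]>20)&(hsv[...,0]<35)&(hsv[...,1]>120)
print('yellow n',y.sum(),'u max',np.percentile(u[y],98),'v pct',np.percentile(v[y],[1,99]).round(1))
b=(abs(z-zb-34)<6)&(hsv[...,1]<60)&(abs(u)<80)&(abs(v)<80)
print('block top n',b.sum(),'z',np.median(z[b]),'u max',np.percentile(u[b],99),'v edges',np.percentile(v[b],[1,99]).round(1))
# front face / top edge yaw
P=np.c_[u[b],v[b]]
e=[];
for vv in np.arange(np.percentile(v[b],5),np.percentile(v[b],95),3):
    k=abs(P[:,1]-vv)<1.5
    if k.sum()>5:e.append((vv,np.percentile(P[k,0],98)))
e=np.array(e);print('front edge slope',np.polyfit(e[:,0],e[:,1],1))
h=(abs(z-zb-99)<6)&(hsv[...,0]<22)&(hsv[...,1]>150)
print('handle top',h.sum(),'u',np.percentile(u[h],[1,99]),'v',np.percentile(v[h],[1,50,99]),'z',np.median(z[h]))
ff=(abs(v-np.median(v[b]))<25)&(z>zb-8)&(z<zb+30)&(abs(u-np.percentile(u[b],98))<6)
print('front face z pct',np.percentile(z[ff],[1,5,95]) if ff.sum() else 0, ff.sum())
E
python3 meas.py 9 144.5
```

```text
cooler top z 68.03637327594492
cooler v edges [-69.5  67.7]
yellow n 1004 u max 33.79106772584837 v pct [-37.3  35.4]
block top n 4130 z 176.79156005844098 u max 28.669122047110307 v edges [-14.8  38.4]
front edge slope [7.51707744e-03 2.83647774e+01]
handle top 2487 u [-30.12455569  12.89739583] v [ 7.4719021  12.37228188 17.01581095] z 242.9074322978969
front face z pct [146.65867818 147.55890257 172.96048523] 872
```

Call:
drive_tool:
  gripper: [1,1,1,1,1,1,1,1]
  offset:
    - [0.007,0,-0.0018]
    - [0.006,0,-0.0018]
    - [0,0.01,0]
    - [0,0.015,0]
    - [0,0.015,0]
    - [0,0.01,0]
    - [0,0,0]
    - [0,0,0]
  turn: [0,0,0,0,0,0,0,0]

```text
time_s: 13.58
eef_pos: [512.0, 236.8, 162.1]
ee_rot: [0.458, -0.459, 0.539, -0.538]
force: [0.4, 0.1, -3.8]
grip_width: 0.11
```

```bash
python3 look.py 10;python3 meas.py 10 93
```

```text
13.5833 pos [512.  236.8 162.1] local [-13.5   0.7 162.1] yaw -9.18 F [ 0.4  0.1 -3.8] g 0.11 down [-0.001 -0.    -1.     0.   ]
[(array([512.8, 233.7, 144.7]), 0.6, array([-12.3,  -2.2, 144.7]))]
[(array([511.6, 239.1, 148.1]), 0.97, array([-14.3,   3. , 148.1]))]
cooler top z 68.00155771481059
cooler v edges [-69.5  67.6]
yellow n 1175 u max 33.75056312708443 v pct [-37.5  35.6]
block top n 4011 z 127.72637007677287 u max 25.467506087880537 v edges [-26.4  26. ]
front edge slope [9.79161065e-03 2.53638012e+01]
handle top 2561 u [-33.45193449   9.64209093] v [-4.61080387  0.2921413   4.99761451] z 193.75005381712862
front face z pct [ 97.31957064  98.2011175  121.35781911] 774
```

View pics/wrist10.png

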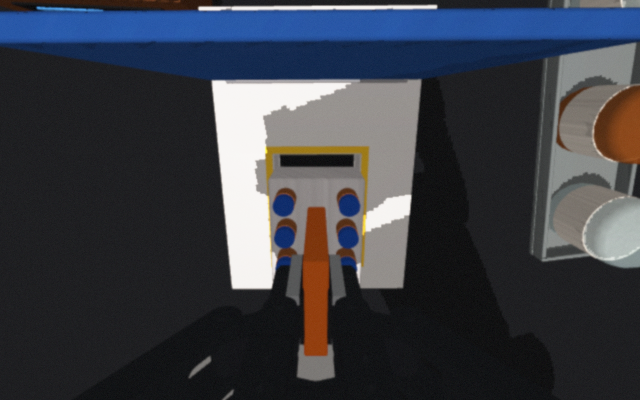

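View pics/side10c.png

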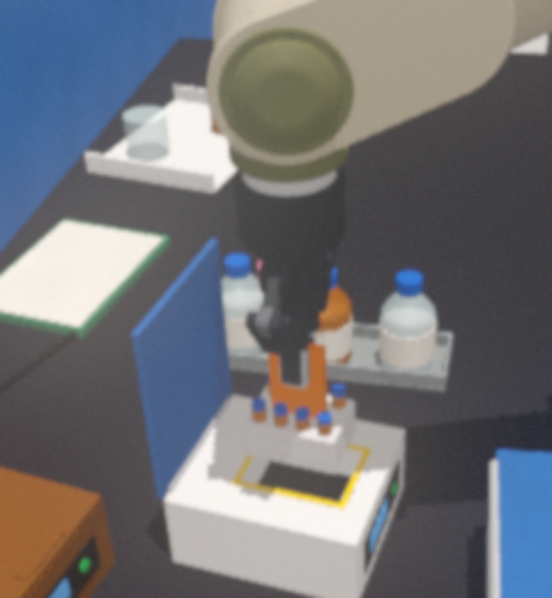

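Call:
drive_tool:
  gripper: [1,1,1,1,1,1,1]
  offset:
    - [0.001,0.004,0]
    - [0,0.005,0]
    - [0,0.004,0]
    - [0,0.002,0]
    - [0,0,0]
    - [0,0,0]
    - [0,0,0]
  turn: [0,0,0,0,0,0,0]

```text
time_s: 14.37
eef_pos: [512.1, 236.0, 147.4]
ee_rot: [-0.459, 0.458, -0.538, 0.538]
force: [0.3, 0.7, -3.7]
grip_width: 0.104
```

```bash
python3 look.py 11;python3 meas.py 11 79; python3 -c "
from h import *
lid2('11');s=st();print(s['dq'].round(4))"
```

```text
14.3667 pos [512.1 236.  147.4] local [-1.340e+01 -1.000e-01  1.474e+02] yaw -9.17 F [ 0.3  0.7 -3.7] g 0.104 down [ 0.  0. -1.  0.]
[(array([516.2, 233.8, 130.9]), 0.9, array([ -8.9,  -1.6, 130.9]))]
[(array([511. , 237.5, 130.6]), 0.56, array([-14.6,   1.3, 130.6]))]
cooler top z 67.98571882336677
cooler v edges [-69.4  67.7]
yellow n 2014 u max 33.92153872075522 v pct [-37.5  35.8]
block top n 3975 z 112.12303515733981 u max 25.08946361456297 v edges [-27.5  24.9]
front edge slope [8.73309084e-03 2.49784853e+01]
handle top 2539 u [-33.97856146   9.38899757] v [-5.67042165 -0.75416916  3.93122132] z 178.19482816729897
front face z pct [ 81.90191997  82.8400994  107.65320816] 843
side 2407
85 280 u med 79.9 min/max 78.4 81.5
105 287 u med 79.9 min/max 78.2 81.2
125 289 u med 79.9 min/max 78.4 81.6
145 307 u med 79.9 min/max 78.5 81.5
165 322 u med 79.9 min/max 78.2 81.7
185 332 u med 80.0 min/max 78.6 81.7
205 353 u med 80.1 min/max 78.6 81.6
225 237 u med 80.9 min/max 78.7 86.1
slope 0.0062552404814826814 angle 1.5770515672763792 u at hinge 79.49696326318916
top 518
85 27 u med 78.1 min/max 77.6 78.8
105 37 u med 78.2 min/max 77.5 79.0
125 40 u med 78.3 min/max 77.5 78.7
145 46 u med 78.3 min/max 77.8 78.7
165 54 u med 78.3 min/max 77.7 78.9
185 58 u med 78.4 min/max 77.9 79.0
205 70 u med 78.4 min/max 77.9 79.2
225 186 u med 81.1 min/max 78.1 85.9
slope 0.021904847683264117 angle 1.5927011744781607 u at hinge 76.67722170050388
14.6667 pos [512.  236.  147.4] local [-1.340e+01 -1.000e-01  1.474e+02] yaw -9.17 F [-0.4 -0.4 -3.1] g 0.107 down [ 0.  0. -1.  0.]
[-0.0003 -0.0012  0.0017 -0.0008  0.0022 -0.0011]
```

View pics/wrist11.png

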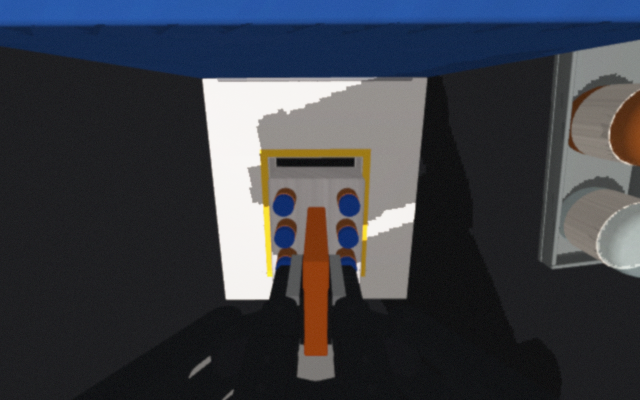

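View pics/side11c.png

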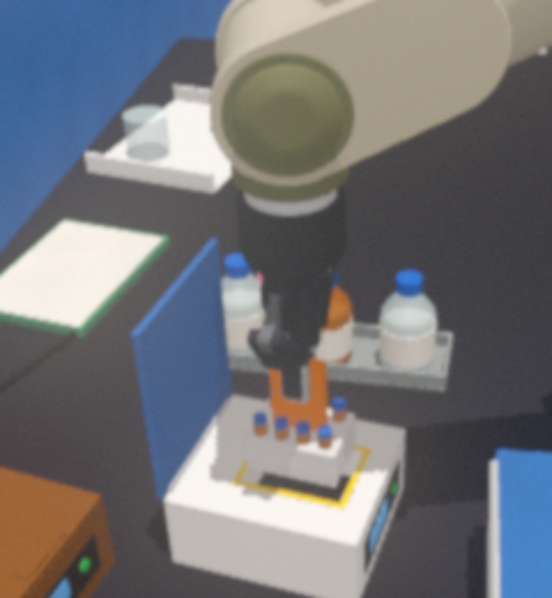

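```bash
python3 - <<'E'
from h import *
p,f=cam('wrist');T=np.load('pics/T11.npy');M=T@np.array(p['tool_from_camera'])
im=cv2.cvtColor(cv2.imread('pics/wrist11.png'),cv2.COLOR_BGR2RGB);d=np.load('pics/wrist11.npy')
W=cloud('wrist',d,M);hsv=cv2.cvtColor(im,cv2.COLOR_RGB2HSV)
L=W.reshape(-1,3)[:,:2]-C;u=(L@U).reshape(400,640);v=(L@V).reshape(400,640);z=W[...,2]
for nm,m in [('handle',(abs(z-178)<4)&(hsv[...,0]<22)&(hsv[...,1]>150)),('block',(abs(z-112)<3)&(hsv[...,1]<60)&(abs(v)<27)&(u>-20)&(u<25))]:
    A=np.c_[u[m],v[m],np.ones(m.sum())];print(nm,m.sum(),np.linalg.lstsq(A,z[m],rcond=None)[0])
ctrl.finish_job()
E
```

```text
handle 2444 [-1.47261104e-02 -6.01023677e-03  1.77961149e+02]
block 3533 [-9.33156391e-03 -6.17537605e-03  1.12182407e+02]
the job is handed in; nothing more can be done
```

The job is handed in at about 14.7 s, with the carrier hovering over the bay in the gripper and the lid upright. The tool gives no verdict, so the figures below are my own last measurements.

**What I did:** I pushed the blue lid of the small white cooler up with the shut fingers. Then I gripped the orange-handled carrier and carried it over the bottles, with its underside about 140 mm above the bench. I stopped above the bay, still holding it. The bottles stood upright in the last side view; I did not re-measure their positions.

| Check | Measured | Allowed |
|---|---|---|
| Lid angle | 1.577 rad (side camera), 1.593 rad (top camera) | 1.39–1.75 rad |
| Gap under the carrier | about 10 mm | 3–20 mm |
| Offset from bay centre | about 1 mm | under 8 mm |
| Yaw error | about 0.01 rad | under 0.1 rad |
| Tilt | about 0.015 rad | under 0.1 rad |

The wrist force was only the carrier's weight, about 3 to 4 N.

**What disagreed or went off plan:**
- **Lid push:** the tool felt about 21 N upward when the lid's edge met the gripper's knuckles. I raised the tool and finished the push without further force.
- **Heights:** the wrist camera reads about 2 mm low, so I took the gap as a difference within one picture.
- **Position estimates:** the trained network's carrier positions scattered by up to about 4 mm around my depth measurements. At the grasp, the tool ended about 4–5 mm in y from where the wrist camera had put the carrier. The last wrist picture shows the handle centred between the pads.

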